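Set the cheese-slicing guide with the red thickness gauge

TASK

Set the cheese-slicing guide to the thickness of the red gauge: take the red gauge from the rack and stand its blade in about the middle of the gap between the steel frame and the green fence, fully down so that its collar lies flat on both top edges. Then slide the fence in by its black knob until it closes up against the blade, and leave the gauge standing there. Leave the blue gauge in the rack and do not knock over the peanut butter jar.

Things in the scene. Friction and masses are not known exactly. Their poses are not given: they have to be found in the camera images.
- guide: Slicing guide, fixed: white base 160 (x) x 300 (y) x 12 mm, origin on the table under the middle of the steel frame's fence-side face, z up. Frame: upright plate 140 wide (x), 10 thick (y 0 to +10), top 77 mm above the table; a window (96 wide, up to 48 mm high) for the cheese block behind it (+y). The green fence stands on its -y side and slides along y.
- gap_edge (a point): Point on the guide: middle of the top edge of the steel frame's fence-side face, 77 mm above the table. Axes as the guide's: x along the gap, y from the gap into the frame. The gap lies on the -y side of this point; the base board is 65 mm below it.
- fence (a joint): Width of the gap between steel frame and green fence, in m: 0 closed, grows as the fence slides away (guide's -y), at most 0.022, starts between 0.013 and 0.019. The fence moves stiffly (about 2.5 N) and stays where it is left. Fence plate: 140 wide, 12 thick, top edge 77 mm above the table, level with the frame's.
- knob (a point): Centre of the fence's black round knob, 30 mm in diameter, 28 mm tall (45 to 73 mm above the table) on a thin post, 105 mm outward (guide's -y) of the fence's gap-side face. It moves with the fence. Axes as the guide's.
- gauge_red: Loose red gauge, 90 g, upright in one of the rack's slots. Origin: middle of the collar's underside; z up, x along the blade's width. Blade below it: 8 mm thick (y), 50 wide (x), 50 deep, last 6 mm a little thinner. Collar 56 (x) x 44 (y) x 8 mm above the origin, then a grip 40 (x) x 18 (y), from 8 to 54 mm above the origin. Same after a half turn about z.
- gauge_blue: Loose blue gauge, as the red one but with a blade 12 mm thick, in the rack's other slot. Not to be used.
- rack: Dark wooden rack, fixed: block 220 (x) x 70 (y) x 62 mm, origin at the middle of its underside. Two slots in its top, 55 (x) x 15 (y) mm, 56 deep, 55 mm either side of the middle along x; the gauges' collars rest on its top.
- nut_jar: Loose closed jar of peanut butter with a red lid, 76 mm in diameter, 120 mm tall, a bystander. Origin at the middle of its underside, z up.
Things that resemble listed ones, but are neither listed nor needed, are in the scene too. Of the things that look like the gauge_red, the largest one is meant.

How it is judged:
By the outcome, as a careful person would: the job done as asked, in the order asked, and still so for the second after the job is handed in, with the robot touching nothing.
It also fails if it takes over 54 s, if anything falls off the work surface, if the arm or the gripper's body presses on something with over 40 N, if the wrist force passes 120 N, or if a joint passes its speed limit or range.

ROBOT

A 6-joint arm with a two-finger parallel gripper is mounted at the origin on the work surface. World frame = base frame: x ahead of the robot, y to its left, z up, the work surface at z = 0. Lengths are in mm, angles in rad, forces in N, time in s.
With the tool pointing down it reaches from about 350 to 975 mm from the base axis. Payload 7.1 kg.
Tool frame: the origin (TCP) lies midway between the tips of the shut fingers; the grasp point (between the pads) lies 19 mm behind it; z points along the fingers, y is the line along which they close (so a half turn about z gives the same grasp; the last joint's range is limited). The gripper opens to 88 mm and grips with 3 to 60 N. Pads are 20 mm wide; open, the fingers measure 115 mm over their backs; the gripper's body (75 mm by 178 mm) begins 61 mm behind the grasp point.
Start: joints at [-0.019, 0.423, 1.63, -0, 1.089, -0.019], TCP at [624.984, 0.026, 201.175] pointing down, gripper open.
Joint ranges: [-3, 3], [-0.9, 2.11], [0.09, 2.58], [-1.31, 4.45], [0.11, 2.69], [-2.54, 2.54]. Speed limits (rad/s): [2.39, 2.39, 3.01, 3.14, 3.14, 3.14].

INTERFACE

Orientations are given as a rotation vector (axis times angle).
In Python, from workcell import ctrl gives the robot as it stands. The module is installed in compiled form; this text tells all that it offers.
- The arm moves only by the tool servo_tool, never from a script. Its argument "increments" is a list of rows, each a list of 7 numbers: the shift along the world's x, y, z in cm, then the turn, a rotation vector about the world's x, y, z in degrees, then the opening, from -1 (shut) to 1 (fully open). A call has 1 to 20 rows; each row is the pose to reach, as a shift and turn from the pose commanded when the call began; what a row does not reach only later rows make up. A row lasts 1/12 s, in which the tool goes at most 41.7 mm and 7.16 degrees, less where a joint would pass 70% of its speed; a pose out of reach is approached as far as the arm can. A call with a gripper value outside its range is refused whole. The fingers move at their own pace and stop on an object; the grip force is fixed at half the most. Time passes only in rows, so rows that repeat a pose let the fingers close. It gives the time, the measured TCP pose, the force, the opening and the grip force at its end, in the units of the state.
- ctrl.get_obs(): the state, without advancing time (a new reading comes with each control period).
- ctrl.get_image(name): name is "scene" or "side" or "wrist"; returns a dict with "image" (400x640x3 uint8, red, green, blue), "fx", "fy", "cx", "cy" (pixels), "extrinsics" (4x4, takes a point from camera to world coordinates); the wrist camera has in their place "tool_from_camera" (4x4, takes a point from camera to tool coordinates, whose origin is the TCP and whose axes are the flange's). Camera axes: x right, y up, looking along -z (the intrinsics and any distortion apply to the point x, -y, -z); pixel columns grow to the right and rows downward; lengths in mm; the calibration is good to about 2 mm. A picture is of the moment at which its call begins: read the wrist's pose just before it. There is no depth.
- ctrl.close_job(): hands the job in; it is judged then, once.
The state is a dict: "t": time; "qpos": joint angles; "qvel": joint speeds; "joint_torque": joint torques, N m; "ee_pos": TCP position; "orientation": TCP orientation; "ft_force": force on the tool from outside, world axes, zero at the start; "moment": the same for the moment, N m; "width": finger opening in mm; "grasp_force": force on a finger pad.
Only numpy, scipy, OpenCV 4.12 (cv2) and the standard library are available. Lean on these libraries where they do the work, as an engineer would, in place of code of your own. Each camera call takes 0.05 s, during which the arm holds its last target. There are 200 camera calls.

## Working session

There is one attempt and no reset: what is moved stays moved. The work goes in short steps, Python scripts to look and compute and a tool call to move; the robot and the scene stay as the last step left them, time stands still between calls to the robot, and variables do not carry over. Pictures are saved under pics/ and viewed, at most 10 in all, crops included, and the job is handed in when it is done.

Besides the shell and the picture viewer there is one more tool, called after "Emit:" as name([rows], argument=value, ...), one row to a line, values as JSON. servo_tool: Moves the arm, as the interface text tells. Its arguments: {"type":"object","properties":{"increments":{"type":"array","items":{"type":"array","items":{"type":"number"}}}},"required":["increments"]}

```bash
mkdir -p pics
cat > h.py <<'E'
import numpy as np, cv2
from workcell import ctrl
from scipy.spatial.transform import Rotation as R
def grab(name,fn=None):
    o=ctrl.get_obs(); d=ctrl.get_image(name)
    if name=='wrist':
        T=np.eye(4);T[:3,:3]=R.from_rotvec(o['orientation']).as_matrix();T[:3,3]=o['ee_pos']
        d['extrinsics']=T@np.array(d['tool_from_camera'])
    if fn: cv2.imwrite('pics/'+fn,d['image'][:,:,::-1])
    return d
def ray(d,u,v):
    E=np.array(d['extrinsics'])
    p=cv2.undistortPoints(np.array([[[u,v]]],float),K(d),np.array(d.get('distortion',np.zeros(5)),float)).ravel()
    return E[:3,3],E[:3,:3]@np.array([p[0],-p[1],-1.])
def K(d): return np.array([[d['fx'],0,d['cx']],[0,d['fy'],d['cy']],[0,0,1.]])
def atz(d,u,v,z):
    c,r=ray(d,u,v); return c+r*(z-c[2])/r[2]
def proj(d,P):
    E=np.array(d['extrinsics']); q=(np.atleast_2d(P)-E[:3,3])@E[:3,:3]
    q=q*[1,-1,-1]
    return cv2.projectPoints(q,np.zeros(3),np.zeros(3),K(d),np.array(d.get('distortion',np.zeros(5)),float))[0][:,0]
E
python3 - <<'E'
from h import *
a=grab('scene','scene.png');grab('side','side.png');grab('wrist','wrist.png')
print({k:v for k,v in a.items() if k!='image'})
E
```

```text
{'fx': 374.4093232952417, 'fy': 374.4093232952417, 'cx': 318.8870427988096, 'cy': 190.24040440480493, 'extrinsics': array([[-1.74935448e-01, -5.07953546e-01,  8.43433924e-01,
         1.24284084e+03],
       [ 9.84447928e-01, -1.04264350e-01,  1.41390321e-01,
         4.57525510e+01],
       [ 1.61203747e-02,  8.55050958e-01,  5.18293346e-01,
         5.60963876e+02],
       [ 0.00000000e+00,  0.00000000e+00,  0.00000000e+00,
         1.00000000e+00]])}
```

View pics/scene.png

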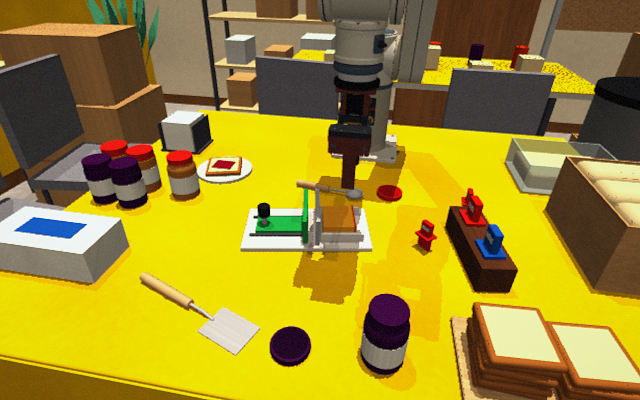

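View pics/side.png

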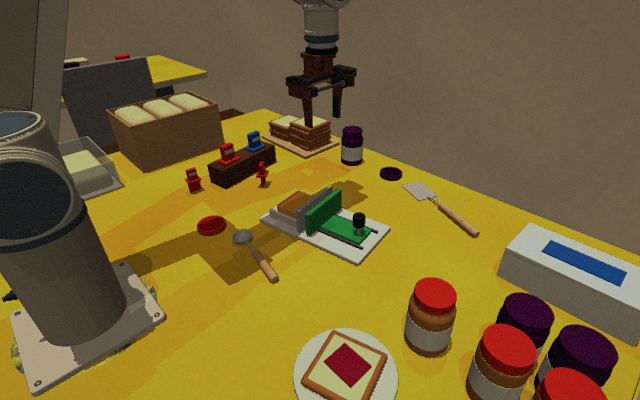

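The scene shows three red gauge lookalikes: one in the rack at scene (473,208) / side (229,153), one loose at scene (425,235) / side (262,173), and one loose at side (193,180), hidden behind the rack gauge in the scene view. I choose the one in the rack, which looks largest. The guide is near scene (305,228), with its knob at (264,213). I'll check this in close crops.

Run:
```python
import cv2
a=cv2.imread('pics/scene.png');b=cv2.imread('pics/side.png')
f=lambda i,x,y,w,h,s:cv2.resize(i[y:y+h,x:x+w],None,fx=s,fy=s,interpolation=cv2.INTER_CUBIC)
cv2.imwrite('pics/c1.png',cv2.hconcat([f(a,235,180,140,75,2.8),f(a,410,180,140,75,2.8)]) if 0 else cv2.vconcat([f(a,235,178,150,75,5)[:300],f(a,405,180,150,120,5)[:300]]))
cv2.imwrite('pics/c2.png',cv2.vconcat([f(b,245,175,160,90,5)[:, :800][:300] if 0 else f(b,250,178,160,90,4)[:330],f(b,175,125,160,67,4)[:268]]))
```

```text
(no output)
```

View pics/c1.png

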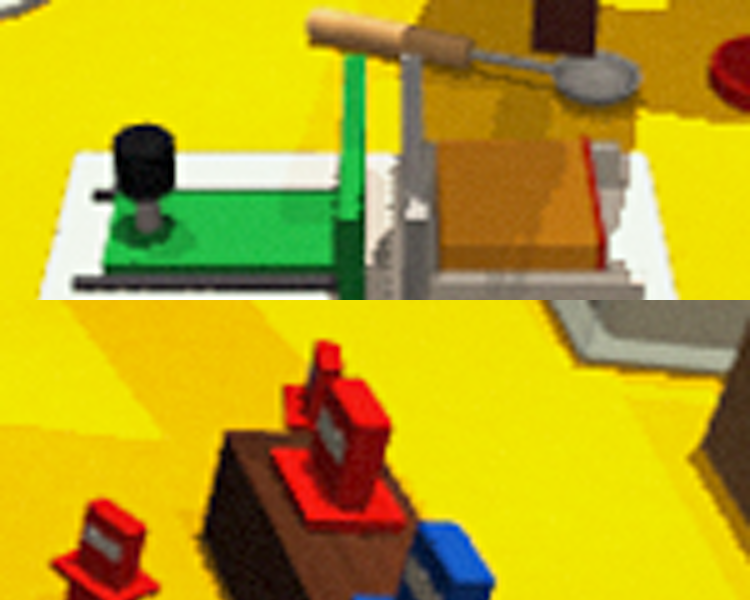

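View pics/c2.png

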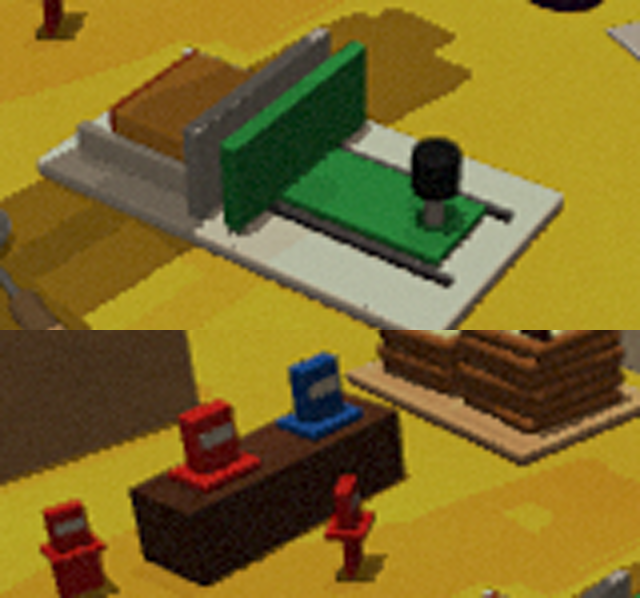

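Run:
```python
from h import *
a=grab('scene');b=grab('side')
np.set_printoptions(precision=1,suppress=True)
for n,d,s,ox,oy,L in [('sc',a,5,235,178,dict(frA=(401,55,77),frB=(405,213,77),feA=(365,55,77),feB=(362,215,77),knob=(145,133,73),b0=(75,152,12),b1=(652,152,12))),
 ('sc',a,5,405,120,dict(grip=(362,395,116),colL=(272,450,70),colF=(300,527,70),colR=(405,520,70),rackBL=(228,432,62))),
 ('si',b,4,250,178,dict(frL=(187,128,77),frR=(328,30,77),feL=(222,140,77),feL2=(238,150,77),feR2=(365,45,77),knob=(437,150,73),bF=(562,198,12),bL=(38,165,12))),
 ('si',b,4,175,42.5,dict(grip=(208,404,116),rackL=(132,490,62),rackF=(207,535,62),rackR=(395,402,62),colL=(172,475,70),colF=(190,490,70),colR=(260,460,70)))]:
  for k,(u,v,z) in L.items(): print(n,k,atz(d,ox+u/s,oy+v/s,z))
```

```text
sc frA [451.2 -96.4  77. ]
sc frB [583.4 -70.   77. ]
sc feA [ 454.9 -114.1   77. ]
sc feB [588.6 -88.2  77. ]
sc knob [ 539.  -202.6   73. ]
sc b0 [ 475.5 -263.9   12. ]
sc b1 [415.6  31.9  12. ]
sc grip [484.6 278.4 116. ]
sc colL [465.7 251.5  70. ]
sc colF [526.7 255.1  70. ]
sc colR [511.9 302.3  70. ]
sc rackBL [441.  235.9  62. ]
si frL [449.7 -91.7  77. ]
si frR [586.8 -70.9  77. ]
si feL [ 456.3 -115.4   77. ]
si feL2 [ 456.3 -129.4   77. ]
si feR2 [ 590.4 -101.    77. ]
si knob [ 541.3 -206.4   73. ]
si bF [ 622.9 -239.5   12. ]
si bL [412.3  18.8  12. ]
si grip [491.6 279.  116. ]
si rackL [426.5 295.4  62. ]
si rackF [430.2 194.5  62. ]
si rackR [661.  280.9  62. ]
si colL [453.3 280.7  70. ]
si colF [450.3 249.5  70. ]
si colR [513.9 254.7  70. ]
```

View pics/wrist.png

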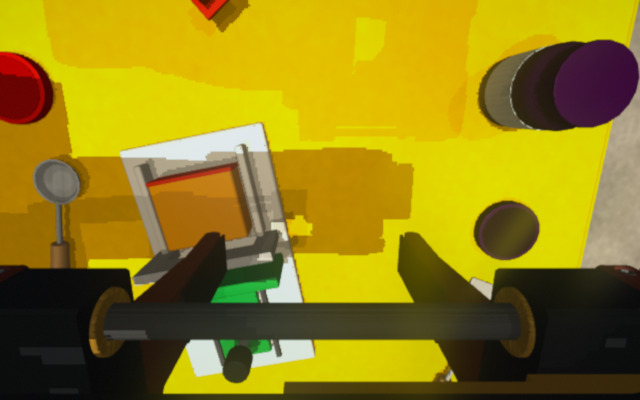

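The wrist view shows the guide with its frame at about (210,255), the fence at (245,280) and the knob at (237,365). The jar is at (570,85), and +y is up. The guide's yaw is about 10°, the mid-gap edge is about (517,-83), and the gauge is about (488,279). The knob and gap sizes agree with the given dimensions.

Run:
```python
from h import *
np.set_printoptions(precision=2,suppress=True)
o=ctrl.get_obs();print(o['t'],R.from_rotvec(o['orientation']).as_matrix(),o['ee_pos'])
d=grab('wrist');print(np.array(d['tool_from_camera']),d['fx'],[k for k in d])
print('guide frame in wrist',proj(d,[[450,-94,77],[585,-70.5,77],[540,-204,73]]))
```

```text
0.25 [[-0.  1. -0.]
 [ 1.  0.  0.]
 [ 0. -0. -1.]] [624.75   0.05 200.84]
[[  -0.      0.97    0.26   70.16]
 [   1.      0.      0.     -0.28]
 [   0.      0.26   -0.97 -183.59]
 [   0.      0.      0.      1.  ]] 343.72187559276614 ['image', 'fx', 'fy', 'cx', 'cy', 'tool_from_camera', 'extrinsics']
guide frame in wrist [[135.72 280.82]
 [271.55 258.92]
 [234.21 371.11]]
```

Emit:
servo_tool([
  [-3, 3, 1, 0, 0, 0, 1],
  [-6, 7, 2, 0, 0, 0, 1],
  [-8, 11, 3, 0, 0, 0, 1],
  [-10, 15, 4, 0, 0, 0, 1],
  [-12.5, 19, 5, 0, 0, 0, 1],
  [-13.5, 21, 5, 0, 0, 0, 1],
  [-13.5, 21, 5, 0, 0, 0, 1],
  [-13.5, 21, 5, 0, 0, 0, 1],
  [-13.5, 21, 5, 0, 0, 0, 1],
])

```text
t: 1.05
ee_pos: [490.1, 210.0, 251.2]
orientation: [2.219, 2.223, -0.0]
ft_force: [-0.1, -0.7, -0.1]
width: 87.8
grasp_force: 0.0
```

Run:
```python
from h import *
d=grab('wrist','w2.png');o=ctrl.get_obs();print(o['t'],o['ee_pos'],o['orientation'])
print(proj(d,[[488,279,116]]))
```

```text
1.1 [490.33809044 209.30613916 250.94673294] [ 2.22125845e+00  2.22118789e+00 -6.26893640e-04]
[[310.16273593 109.96954943]]
```

View pics/w2.png

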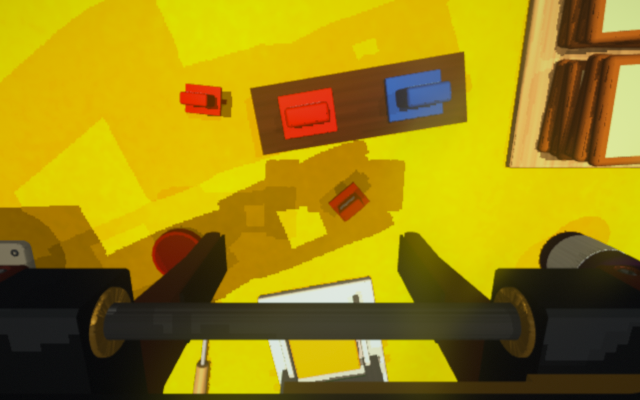

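The rack gauge is at (308,115), clearly the largest red one. The other two are at (203,99) and (349,201). I'll rectify the view to the collar plane to get a precise pose.

```bash
cat >> h.py <<'E'
def rect(d,z,x0,x1,y0,y1,s):  # top view: col -> +x, row -> -y
    W=np.array([[x0,y1,z],[x1,y1,z],[x1,y0,z],[x0,y0,z]],float)
    H=cv2.getPerspectiveTransform(proj(d,W).astype(np.float32),np.float32([[0,0],[(x1-x0)*s,0],[(x1-x0)*s,(y1-y0)*s],[0,(y1-y0)*s]]))
    return cv2.warpPerspective(d['image'],H,(int((x1-x0)*s),int((y1-y0)*s)),flags=cv2.INTER_CUBIC)
E
python3 - <<'E'
from h import *
d=grab('wrist')
im1=rect(d,70,420,560,220,340,2.8); im2=rect(d,116,420,560,220,340,2.8)
cv2.imwrite('pics/r1.png',cv2.hconcat([im1,im2])[:,:,::-1])
h=cv2.cvtColor(rect(d,70,420,690,190,370,3),cv2.COLOR_RGB2HSV)
m=((h[...,0]<8)|(h[...,0]>172))&(h[...,1]>150)&(h[...,2]>110)
m=m.astype(np.uint8)*255
for c in cv2.findContours(m,0,2)[0]:
    if cv2.contourArea(c)>3000:
        r=cv2.minAreaRect(c); print((420+r[0][0]/3,370-r[0][1]/3),np.array(r[1])/3,r[2])
# rack via dark
h=cv2.cvtColor(rect(d,62,420,690,190,370,3),cv2.COLOR_RGB2HSV)
m=((h[...,2]<130)).astype(np.uint8)*255
for c in cv2.findContours(m,0,2)[0]:
    if cv2.contourArea(c)>20000:
        r=cv2.minAreaRect(c); print('rack',(420+r[0][0]/3,370-r[0][1]/3),np.array(r[1])/3,r[2])
E
```

```text
(485.13062540690106, 275.04955037434894) [43.89452616 55.84085592] 80.53767395019531
rack (539.1844278971354, 284.0289001464844) [ 68.60857646 218.48815918] 80.73548126220703
```

View pics/r1.png

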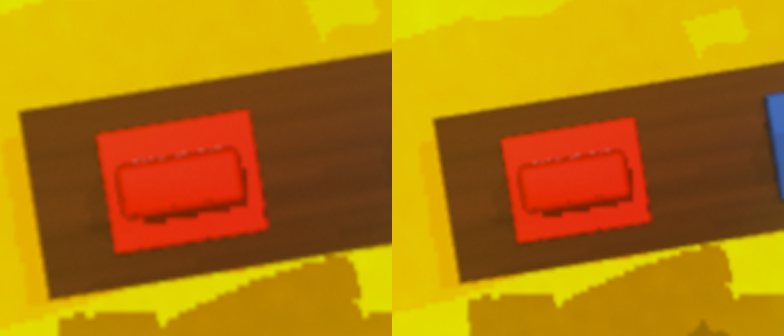

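The collar measures 55.8 × 43.9 mm against the given 56 × 44. Its centre is (485.1, 275.0) and its yaw is +9.4°. Reaching and grasping now.

Emit:
servo_tool([
  [0, 3, -2, 0, 0, 5, 1],
  [-0.5, 6.5, -5, 0, 0, 9.4, 1],
  [-0.5, 6.5, -8, 0, 0, 9.4, 1],
  [-0.5, 6.5, -8, 0, 0, 9.4, 1],
  [-0.5, 6.5, -11, 0, 0, 9.4, 1],
  [-0.5, 6.5, -14, 0, 0, 9.4, 1],
  [-0.5, 6.5, -16, 0, 0, 9.4, 1],
  [-0.5, 6.5, -17.1, 0, 0, 9.4, 1],
  [-0.5, 6.5, -17.1, 0, 0, 9.4, 1],
  [-0.5, 6.5, -17.1, 0, 0, 9.4, 1],
  [-0.5, 6.5, -17.1, 0, 0, 9.4, -1],
  [-0.5, 6.5, -17.1, 0, 0, 9.4, -1],
  [-0.5, 6.5, -17.1, 0, 0, 9.4, -1],
  [-0.5, 6.5, -17.1, 0, 0, 9.4, -1],
  [-0.5, 6.5, -17.1, 0, 0, 9.4, -1],
  [-0.5, 6.5, -17.1, 0, 0, 9.4, -1],
  [-0.5, 6.5, -17.1, 0, 0, 9.4, -1],
  [-0.5, 6.5, -17.1, 0, 0, 9.4, -1],
])

```text
t: 2.65
ee_pos: [485.0, 275.1, 80.2]
orientation: [2.032, 2.396, 0.0]
ft_force: [-0.8, 0.4, 1.7]
width: 39.8
grasp_force: 30.0
```

Emit:
servo_tool([
  [0, 0, 2, 0, 0, 0, -1],
  [0, 0, 5, 0, 0, 0, -1],
  [0, 0, 8, 0, 0, 0, -1],
  [0, 0, 11, 0, 0, 0, -1],
  [0, 0, 14, 0, 0, 0, -1],
  [0.3, -2, 16, 0, 0, 0, -1],
  [0.6, -5, 18, 0, 0, 0, -1],
  [0.9, -9, 18, 0, 0, 0, -1],
  [1.2, -13, 18, 0, 0, 0, -1],
  [1.5, -17, 18, 0, 0, 0, -1],
  [1.8, -21, 18, 0, 0, 0, -1],
  [2.1, -25, 18, 0, 0, 0, -1],
  [2.4, -29, 18, 0, 0, 0, -1],
  [2.7, -33, 18, 0, 0, 0, -1],
  [3, -37, 18, 0, 0, 0, -1],
  [3.2, -40, 18, 0, 0, 0, -1],
  [3.2, -42, 18, 0, 0, 0, -1],
  [3.2, -42.5, 18, 0, 0, 0, -1],
  [3.2, -42.5, 18, 0, 0, 0, -1],
  [3.2, -42.5, 18, 0, 0, 0, -1],
])

```text
t: 4.32
ee_pos: [516.7, -149.4, 259.9]
orientation: [-2.032, -2.395, -0.0]
ft_force: [-0.3, -0.5, -0.6]
width: 39.7
grasp_force: 30.0
```

Run:
```python
from h import *
d=grab('wrist');o=ctrl.get_obs();print(o['t'],o['ee_pos'],o['width'])
im=rect(d,77,420,620,-140,-20,3)
cv2.imwrite('pics/r2.png',cv2.hconcat([im])[:,:,::-1])
w=cv2.resize(d['image'],None,fx=.7,fy=.7)
c=np.zeros((360+280,600,3),np.uint8)[:600];c[:360]=im;c[360:,:448]=w[:240]
cv2.imwrite('pics/r2.png',c[:,:,::-1])
```

```text
4.3667 [ 516.73795639 -148.91497472  259.93477011] 40.17719467417904
```

View pics/r2.png

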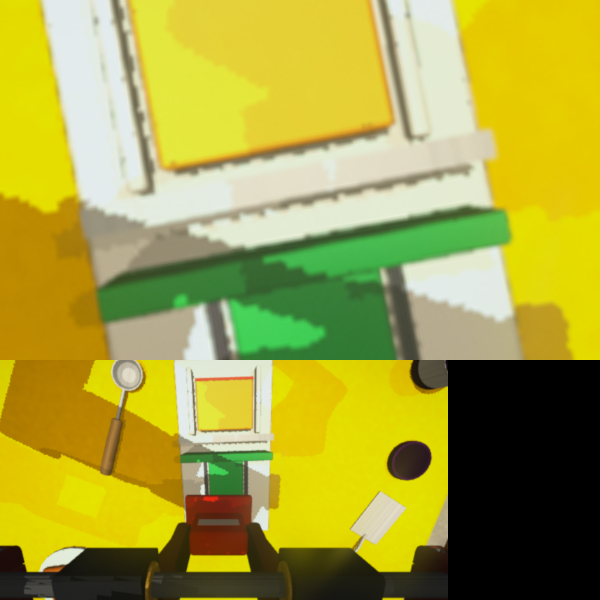

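The top view shows the frame's gap-side edge running from about (83,235) to (497,160), and the fence's gap edge from (98,293) to (508,212). That is a gap of about 18 mm with a yaw of about 10.5°. The gauge is held upright in the gripper. Next I'll check its offset in the hand with the same camera and refine the edges.

Run:
```python
from h import *
d=grab('wrist');o=ctrl.get_obs();p=o['ee_pos'];print(p)
def edges(im,x0,y1,s,deg,cx,cy,half,lo,hi,name):
    # mean profile along guide y about (cx,cy), averaged over x +-half
    t=np.deg2rad(deg);ex=np.array([np.cos(t),np.sin(t)]);ey=np.array([-np.sin(t),np.cos(t)])
    U=np.arange(-half,half+.1,.5);V=np.arange(lo,hi,.5)
    P=np.array([cx,cy])+U[None,:,None]*ex+V[:,None,None]*ey
    mx=((P[...,0]-x0)*s).astype(np.float32);my=((y1-P[...,1])*s).astype(np.float32)
    return V,cv2.remap(im,mx,my,1).astype(float)
im=rect(d,77,420,620,-150,-20,4)
for deg in (9.5,10,10.5,11):
  for u0 in (-45,45):
    t=np.deg2rad(deg)
    V,pr=edges(im,420,-20,4,deg,517+u0*np.cos(t),-85+u0*np.sin(t),10,-40,22,'')
    m=np.median(pr,1); g=m[:,1]-m[:,0]
    k=np.where(g>25)[0]; gr=np.abs(np.diff(m.sum(1))); top=sorted(np.argsort(gr)[-9:])
    print(deg,u0,'green',V[k[0]],V[k[-1]],'edges',[(V[i],int(gr[i])) for i in top])
z=p[2]-8
im=rect(d,z,p[0]-60,p[0]+60,p[1]-20,p[1]+60,4)
h=cv2.cvtColor(im,cv2.COLOR_RGB2HSV)
m=(((h[...,0]<8)|(h[...,0]>172))&(h[...,1]>130)&(h[...,2]>60)).astype(np.uint8)*255
c=max(cv2.findContours(m,0,2)[0],key=cv2.contourArea)
box=cv2.boxPoints(cv2.minAreaRect(c));print('red',box/4*[1,-1]+[-60,60])
T=np.deg2rad(9.4);ex=np.array([np.cos(T),np.sin(T)]);ey=np.array([-ex[1],ex[0]])
q=c[:,0]/4*[1,-1]+[-60,60];print('in tool: x',(q@ex).min(),(q@ex).max(),'y',(q@ey).min(),(q@ey).max())
e=im.copy();cv2.imwrite('pics/r3.png',cv2.hconcat([e[:,:,::-1][:320,:480]]))
```

```text
[ 516.82938765 -148.70841355  260.00911959]
9.5 -45 green -30.5 -19.0 edges [(np.float64(-32.0), 58), (np.float64(-31.5), 58), (np.float64(-31.0), 57), (np.float64(-16.5), 46), (np.float64(-16.0), 49), (np.float64(-15.5), 48), (np.float64(-2.5), 61), (np.float64(-2.0), 65), (np.float64(-1.5), 37)]
9.5 45 green -28.5 -16.0 edges [(np.float64(-29.0), 97), (np.float64(-28.5), 105), (np.float64(-28.0), 79), (np.float64(-14.5), 85), (np.float64(-14.0), 118), (np.float64(-13.5), 134), (np.float64(-13.0), 75), (np.float64(-3.0), 73), (np.float64(-2.5), 71)]
10 -45 green -30.5 -18.5 edges [(np.float64(-31.5), 60), (np.float64(-31.0), 57), (np.float64(-30.5), 53), (np.float64(-16.0), 49), (np.float64(-15.5), 46), (np.float64(-15.0), 49), (np.float64(-2.5), 44), (np.float64(-2.0), 68), (np.float64(-1.5), 52)]
10 45 green -29.0 -16.5 edges [(np.float64(-29.5), 85), (np.float64(-29.0), 101), (np.float64(-28.5), 88), (np.float64(-15.0), 64), (np.float64(-14.5), 112), (np.float64(-14.0), 131), (np.float64(-13.5), 94), (np.float64(-3.5), 73), (np.float64(-0.5), 65)]
10.5 -45 green -30.0 -18.0 edges
[... 503 characters left out ...]
17.5 edges [(np.float64(-30.5), 65), (np.float64(-30.0), 62), (np.float64(-29.5), 43), (np.float64(-15.0), 53), (np.float64(-14.5), 47), (np.float64(-14.0), 42), (np.float64(-2.0), 42), (np.float64(-1.5), 57), (np.float64(-1.0), 62)]
11 45 green -29.5 -17.0 edges [(np.float64(-30.5), 64), (np.float64(-30.0), 103), (np.float64(-29.5), 92), (np.float64(-15.5), 91), (np.float64(-15.0), 119), (np.float64(-14.5), 125), (np.float64(-14.0), 68), (np.float64(-4.0), 71), (np.float64(-1.5), 63)]
red [[-30.48000526  19.11000061]
 [ 20.44499207  26.38500214]
 [ 23.26998901   6.61000061]
 [-27.65500641  -0.66500092]]
in tool: x -27.02478094290353 24.432026937703956 y 3.2863684093041527 23.496210848893245
```

View pics/r3.png

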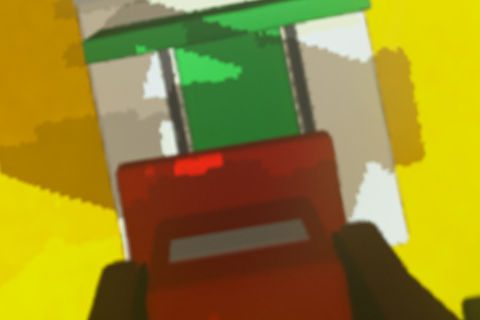

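Emit:
servo_tool([
  [0.1, 2, 0, 0, 0, 1, -1],
  [0.2, 4, -2, 0, 0, 1, -1],
  [0.2, 5.5, -5, 0, 0, 1, -1],
  [0.2, 5.5, -8, 0, 0, 1, -1],
  [0.2, 5.5, -10, 0, 0, 1, -1],
  [0.2, 5.5, -10.5, 0, 0, 1, -1],
  [0.2, 5.5, -10.5, 0, 0, 1, -1],
  [0.2, 5.5, -10.5, 0, 0, 1, -1],
  [0.2, 5.5, -10.5, 0, 0, 1, -1],
  [0.2, 5.5, -10.5, 0, 0, 1, -1],
])

```text
t: 5.25
ee_pos: [520.1, -95.2, 156.7]
orientation: [2.009, 2.412, 0.002]
ft_force: [-0.3, 0.7, -0.4]
width: 39.9
grasp_force: 30.0
```

Run:
```python
from h import *
print(ctrl.get_obs()['ee_pos'])
a=grab('scene');b=grab('side');w=grab('wrist')
f=lambda i,x,y,ww,h,W,H:cv2.resize(i[y:y+h,x:x+ww],(W,H),interpolation=cv2.INTER_CUBIC)
A=f(a['image'],270,150,90,90,400,400);B=f(b['image'],270,150,90,90,400,400)
c=np.zeros((600,800,3),np.uint8);c[:400]=cv2.hconcat([A,B]);c[400:,:800]=cv2.resize(w['image'][150:310,0:640],(800,200))
cv2.imwrite('pics/r4.png',c[:,:,::-1])
```

```text
[520.09047433 -95.16460511 156.7297021 ]
```

View pics/r4.png

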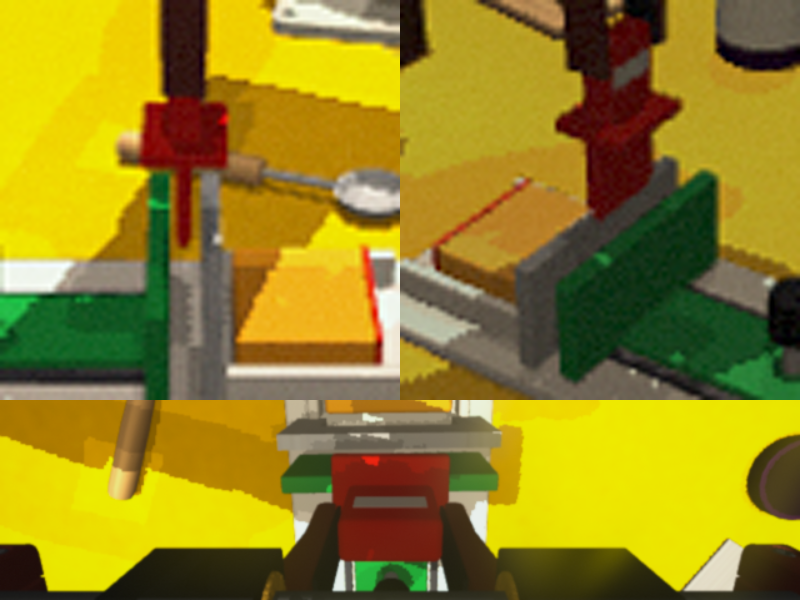

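The gauge hangs upright. In the scene crop its blade (x 175–192) is centred between the fence (168) and the frame (203). Lowering it now, slowly near the end.

Emit:
servo_tool([
  [0, 0, -1, 0, 0, 0, -1],
  [0, 0, -1.5, 0, 0, 0, -1],
  [0, 0, -2, 0, 0, 0, -1],
  [0, 0, -2.5, 0, 0, 0, -1],
  [0, 0, -3, 0, 0, 0, -1],
  [0, 0, -3.5, 0, 0, 0, -1],
  [0, 0, -4, 0, 0, 0, -1],
  [0, 0, -4.5, 0, 0, 0, -1],
  [0, 0, -5, 0, 0, 0, -1],
  [0, 0, -5.4, 0, 0, 0, -1],
  [0, 0, -5.6, 0, 0, 0, -1],
  [0, 0, -5.6, 0, 0, 0, -1],
])

```text
t: 6.4
ee_pos: [518.7, -94.9, 98.6]
orientation: [-2.01, -2.413, 0.001]
ft_force: [-0.5, 0.4, -0.5]
width: 39.6
grasp_force: 30.0
```

No contact on the way in, with about 3.5 mm left.

Emit:
servo_tool([
  [0, 0, -0.1, 0, 0, 0, -1],
  [0, 0, -0.2, 0, 0, 0, -1],
  [0, 0, -0.3, 0, 0, 0, -1],
  [0, 0, -0.4, 0, 0, 0, -1],
  [0, 0, -0.4, 0, 0, 0, -1],
  [0, 0, -0.4, 0, 0, 0, -1],
])

```text
t: 6.9
ee_pos: [519.1, -95.0, 95.3]
orientation: [2.011, 2.413, 0.0]
ft_force: [0.9, 0.3, -1.2]
width: 39.6
grasp_force: 30.0
```

Emit:
servo_tool([
  [0, 0, -0.05, 0, 0, 0, -1],
  [0, 0, -0.1, 0, 0, 0, -1],
  [0, 0, -0.1, 0, 0, 0, -1],
  [0, 0, -0.1, 0, 0, 0, -1],
])

```text
t: 7.23
ee_pos: [519.2, -95.0, 95.2]
orientation: [2.011, 2.413, 0.0]
ft_force: [-2.4, 0.3, 11.0]
width: 39.6
grasp_force: 30.0
```

Contact at 11 N at the expected height, so the collar is seated. Releasing and rising.

Emit:
servo_tool([
  [0, 0, 0.05, 0, 0, 0, -0.2],
  [0, 0, 0.05, 0, 0, 0, 0.2],
  [0, 0, 0.05, 0, 0, 0, 0.6],
  [0, 0, 0.05, 0, 0, 0, 1],
  [0, 0, 0.05, 0, 0, 0, 1],
  [0, 0, 0.05, 0, 0, 0, 1],
  [0, 0, 0.05, 0, 0, 0, 1],
  [0, 0, 1, 0, 0, 0, 1],
  [0, 0, 3, 0, 0, 0, 1],
  [0, 0, 6, 0, 0, 0, 1],
  [0, 0, 9, 0, 0, 0, 1],
  [0, 0, 11, 0, 0, 0, 1],
  [0.2, -3, 11, 0, 0, 0, 1],
  [0.2, -6, 11, 0, 0, 0, 1],
  [0.2, -6, 11, 0, 0, 0, 1],
  [0.2, -6, 11, 0, 0, 0, 1],
  [0.2, -6, 11, 0, 0, 0, 1],
])

```text
t: 8.65
ee_pos: [520.6, -154.6, 204.3]
orientation: [-2.012, -2.412, -0.0]
ft_force: [-0.3, -0.1, 0.0]
width: 88.0
grasp_force: 0.0
```

```bash
cat > chk.py <<'E'
from h import *
o=ctrl.get_obs();p=o['ee_pos'];print(o['t'],p,o['ft_force'])
d=grab('wrist')
for z,nm in ((85,'collar'),(131,'grip')):
    s=4;im=rect(d,z,470,570,-140,-50,s)
    h=cv2.cvtColor(im,cv2.COLOR_RGB2HSV)
    m=(((h[...,0]<8)|(h[...,0]>172))&(h[...,1]>130)&(h[...,2]>60)).astype(np.uint8)*255
    c=max(cv2.findContours(m,0,2)[0],key=cv2.contourArea);r=cv2.minAreaRect(c)
    print(nm,470+r[0][0]/s,-50-r[0][1]/s,np.array(r[1])/s,r[2])
a=grab('scene')
# knob: dark blob near expected in scene
im=rect(a,73,500,580,-240,-160,4);g=im.max(2);m=(g<60).astype(np.uint8)*255
c=max(cv2.findContours(m,0,2)[0],key=cv2.contourArea);r=cv2.boundingRect(c)
print('knob top plane: x',500+r[0]/4,500+(r[0]+r[2])/4,'y',-160-r[1]/4,-160-(r[1]+r[3])/4)
# blade/gap from scene: classes along row between fence and frame below collar
h=cv2.cvtColor(a['image'],cv2.COLOR_RGB2HSV)
for v in range(196,250,6):
    print(v,''.join('R' if (H<8 or H>172) and S>130 else 'G' if 45<H<85 and S>100 else 'Y' if 20<H<35 and S>150 else '.' for H,S,V in h[v,295:335]))
E
python3 chk.py
```

```text
8.65 [ 520.62648698 -154.64681426  204.29950157] [-0.26519554 -0.09728501  0.01745631]
collar 518.6582527160645 -95.00716018676758 [44.04428482 56.13657761] 79.77099609375
grip 516.9399528503418 -93.62592315673828 [37.36832047 47.50207138] 79.6583480834961
knob top plane: x 530.5 580.0 y -176.75 -216.75
196 YYYYYYY.RRRRRRRRRRRRRRRRRR.YYYYYYYYYYYYY
202 YYYYYYY.RRRRRRRRRRRRRRRRRR.YYYYYYYYYYYYY
208 .....Y.RRRRRRRRRRRRRRRRRRR..YYYYYYYYYYYY
214 ........GGGGG..RRR...........YYYYYYYYYYY
220 GGGGGGGGGGGGG..RRR...........YYYYYYYYYYY
226 GGGGGGGGGGGGG...R.......................
232 GGGGGGGGGGGGG...........................
238 ........GGGGG...........................
244 ........................................
```

The collar lies flat: its size reads 44.0 × 56.1 mm at z = 85, centred at (518.7, -95.0). The knob is expected at (539.5, -205), so I'll grasp it along guide x.

Emit:
servo_tool([
  [0.7, -2.5, 0, 0, 0, 0, 1],
  [1.9, -5, -1, 0, 0, 0, 1],
  [1.9, -5, -4, 0, 0, 0, 1],
  [1.9, -5, -7, 0, 0, 0, 1],
  [1.9, -5, -10, 0, 0, 0, 1],
  [1.9, -5, -13, 0, 0, 0, 1],
  [1.9, -5, -15, 0, 0, 0, 1],
  [1.9, -5, -16, 0, 0, 0, 1],
  [1.9, -5, -16, 0, 0, 0, 1],
  [1.9, -5, -16, 0, 0, 0, 1],
  [1.9, -5, -16, 0, 0, 0, -1],
  [1.9, -5, -16, 0, 0, 0, -1],
  [1.9, -5, -16, 0, 0, 0, -1],
  [1.9, -5, -16, 0, 0, 0, -1],
  [1.9, -5, -16, 0, 0, 0, -1],
  [1.9, -5, -16, 0, 0, 0, -1],
  [1.9, -5, -16, 0, 0, 0, -1],
  [1.9, -5, -16, 0, 0, 0, -1],
])

```text
t: 10.25
ee_pos: [540.0, -205.0, 44.2]
orientation: [2.011, 2.414, 0.0]
ft_force: [-0.8, 0.5, -0.4]
width: 37.9
grasp_force: 0.0
```

Emit:
servo_tool([
  [0, 0, 0, 0, 0, 0, -1],
  [0, 0, 0, 0, 0, 0, -1],
  [0, 0, 0, 0, 0, 0, -1],
  [0, 0, 0, 0, 0, 0, -1],
  [0, 0, 0, 0, 0, 0, -1],
])

```text
t: 10.67
ee_pos: [540.9, -205.0, 44.2]
orientation: [2.01, 2.413, 0.001]
ft_force: [5.6, 1.6, -3.5]
width: 28.7
grasp_force: 30.0
```

Gripped. Sliding the fence in along guide +y.

Emit:
servo_tool([
  [0.05, 0.1, 0, 0, 0, 0, -1],
  [0.05, 0.2, 0, 0, 0, 0, -1],
  [0.03, 0.3, 0, 0, 0, 0, -1],
  [0.02, 0.4, 0, 0, 0, 0, -1],
  [0, 0.5, 0, 0, 0, 0, -1],
  [-0.02, 0.6, 0, 0, 0, 0, -1],
  [-0.03, 0.7, 0, 0, 0, 0, -1],
  [-0.03, 0.7, 0, 0, 0, 0, -1],
])

```text
t: 11.33
ee_pos: [539.5, -197.8, 44.2]
orientation: [-2.011, -2.414, 0.0]
ft_force: [2.5, -2.1, -1.8]
width: 29.0
grasp_force: 30.0
```

Emit:
servo_tool([
  [-0.01, 0.05, 0, 0, 0, 0, -1],
  [-0.02, 0.1, 0, 0, 0, 0, -1],
  [-0.03, 0.15, 0, 0, 0, 0, -1],
  [-0.04, 0.2, 0, 0, 0, 0, -1],
  [-0.04, 0.2, 0, 0, 0, 0, -1],
])

```text
t: 11.75
ee_pos: [539.1, -195.9, 44.2]
orientation: [-2.011, -2.413, 0.0]
ft_force: [0.8, -3.2, 0.5]
width: 29.0
grasp_force: 30.0
```

Emit:
servo_tool([
  [-0.01, 0.05, 0, 0, 0, 0, -1],
  [-0.02, 0.1, 0, 0, 0, 0, -1],
  [-0.02, 0.1, 0, 0, 0, 0, -1],
  [-0.02, 0.1, 0, 0, 0, 0, -1],
])

```text
t: 12.08
ee_pos: [539.1, -195.8, 44.2]
orientation: [2.01, 2.413, -0.001]
ft_force: [0.2, -6.8, -1.0]
width: 29.3
grasp_force: 30.0
```

Emit:
servo_tool([
  [-0.01, 0.05, 0, 0, 0, 0, -1],
  [-0.02, 0.1, 0, 0, 0, 0, -1],
  [-0.02, 0.1, 0, 0, 0, 0, -1],
  [-0.02, 0.1, 0, 0, 0, 0, -1],
])

```text
t: 12.42
ee_pos: [539.2, -195.8, 44.2]
orientation: [2.009, 2.413, -0.002]
ft_force: [0.3, -11.6, -2.6]
width: 28.9
grasp_force: 30.0
```

```bash
python3 chk.py
```

```text
12.4167 [ 539.16385896 -195.75730221   44.22309869] [  0.26751822 -11.62243443  -2.64897166]
collar 519.6917419433594 -100.26661682128906 [24.18381119 55.8760643 ] 79.57627868652344
grip 521.6962661743164 -108.6845588684082 [16.35721207 37.85646057] 79.55217742919922
knob top plane: x 500.0 580.0 y -160.0 -240.0
196 YYYYYYYYY.RRRRRRRRRRRRRRRRRR.YYYYYYYYYYY
202 YYYYYYYYY.RRRRRRRRRRRRRRRRRR.YYYYYYYYYYY
208 ..........RRRRRRRRRRRRRRRRRR..YYYYYYYYYY
214 ............GGGGG.RR.........YYYYYYYYYYY
220 GGGGGGGGGGGGGGGGG.RR.........YYYYYYYYYYY
226 GGGGGGGGGGGGGGGGG.RR....................
232 GGGGGGGGGGGGGGGGG.......................
238 ............GGGGG.......................
244 ........................................
```

A hard stop at 11.6 N, and the fence is shut on the blade. I'll relax the push, release, rise and retreat.

Emit:
servo_tool([
  [0.01, -0.1, 0, 0, 0, 0, -1],
  [0.02, -0.18, 0, 0, 0, 0, -1],
  [0.02, -0.18, 0, 0, 0, 0, -0.2],
  [0.02, -0.18, 0, 0, 0, 0, 0.4],
  [0.02, -0.18, 0, 0, 0, 0, 1],
  [0.02, -0.18, 0, 0, 0, 0, 1],
  [0.02, -0.18, 0, 0, 0, 0, 1],
  [0.02, -0.18, 0, 0, 0, 0, 1],
  [0.02, -0.18, 0, 0, 0, 0, 1],
  [0.02, -0.18, 2, 0, 0, 0, 1],
  [0.02, -0.18, 5, 0, 0, 0, 1],
  [0.02, -0.18, 9, 0, 0, 0, 1],
  [0.02, -0.18, 13, 0, 0, 0, 1],
  [0.02, -0.18, 17, 0, 0, 0, 1],
  [0.02, 3.5, 20, 0, 0, 0, 1],
  [0.02, 5, 20, 0, 0, 0, 1],
  [0.02, 5, 20, 0, 0, 0, 1],
  [0.02, 5, 20, 0, 0, 0, 1],
])

```text
t: 14.02
ee_pos: [539.1, -143.4, 244.6]
orientation: [2.008, 2.415, 0.0]
ft_force: [0.1, -0.6, -0.2]
width: 87.4
grasp_force: 0.0
```

```bash
python3 chk.py
```

```text
14.0167 [ 539.08420149 -143.42698055  244.62407247] [ 0.13135865 -0.62327423 -0.17680354]
collar 517.4325866699219 -90.06998062133789 [43.07901001 56.38344574] 78.31063079833984
grip 518.5054054260254 -87.92595672607422 [37.24205017 48.92862701] 78.2317123413086
knob top plane: x 528.75 580.0 y -167.75 -207.5
196 YYYYYYYYY.RRRRRRRRRRRRRRRRRR.YYYYYYYYYYY
202 YYYYYYYYY.RRRRRRRRRRRRRRRRRR.YYYYYYYYYYY
208 ..........RRRRRRRRRRRRRRRRRR.YYYYYYYYYYY
214 ............GGGGG.RR.........YYYYYYYYYYY
220 GGGGGGGGGGGGGGGGG.RR.........YYYYYYYYYYY
226 GGGGGGGGGGGGGGGGG.RR....................
232 GGGGGGGGGGGGGGGGG.......................
238 ............GGGGG.......................
244 ........................................
```

The gauge is standing and its collar is flat. The fence is closed against the blade at about 8 mm, and it did not move when released.

```bash
python3 -c "
from workcell import ctrl
print(ctrl.close_job())"
```

```text
the job is handed in; nothing more can be done
None
```

The job is handed in at about 14 s of the 54 s allowed: the red gauge stands in the gap with its collar flat on both edges, the fence is closed on its blade, and the arm never touched the blue gauge or the jar.

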